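# Pack the toy cars and set the dispatch indicator

### The job

One of the two crates is already taken by a toy railway engine; take the wax jar out of the other crate, stand it upright in the green tool tray, and pack every loose toy car into that emptied crate: lower each gently, without dropping it, into a compartment, so that it stands on its wheels on the felt. Only when all are in, turn the knob on the indicator until the red pointer stands at the mark of the packed crate's colour; leave the engine and everything else where it is.

Things in the scene. Friction and masses are not known exactly. Their poses are not given: they have to be found in the camera images.
- car1: small wooden toy car with a round domed cabin, 80 mm long (x), 44 mm wide (y), 60 mm high, 140 g or so. Origin at the centre of its underside, z up. Domed cabin about the middle, 28 mm radius, flat vertical sides 44 mm apart (across y): pinch these some 42 mm above the origin. Starts on its wheels. Three or four of the cars are present.
- car2: small wooden toy car with a round domed cabin, 80 mm long (x), 44 mm wide (y), 60 mm high, 140 g or so. Origin at the centre of its underside, z up. Domed cabin about the middle, 28 mm radius, flat vertical sides 44 mm apart (across y): pinch these some 42 mm above the origin. Starts on its wheels. Three or four of the cars are present.
- car3: small wooden toy car with a round domed cabin, 80 mm long (x), 44 mm wide (y), 60 mm high, 140 g or so. Origin at the centre of its underside, z up. Domed cabin about the middle, 28 mm radius, flat vertical sides 44 mm apart (across y): pinch these some 42 mm above the origin. Starts on its wheels. Three or four of the cars are present.
- car4: small wooden toy car with a round domed cabin, 80 mm long (x), 44 mm wide (y), 60 mm high, 140 g or so. Origin at the centre of its underside, z up. Domed cabin about the middle, 28 mm radius, flat vertical sides 44 mm apart (across y): pinch these some 42 mm above the origin. Starts on its wheels. Three or four of the cars are present.
- engine: toy railway engine, 86 mm long (x), 50 mm wide, 80 mm high, already standing in a compartment of one of the two crates. Origin at the centre of its underside.
- crate_blue: Blue open-topped crate fixed to the table, on the left or the right; 205 x 205 x 85 mm high, walls 7 mm. Origin at the centre of its underside, z up. The felt on its floor has its top 12 mm above the origin. Inside 191 x 191 mm, 73 mm deep; two crossed ribs (3 mm thick, tops 30 mm above the origin) make 4 compartments, each roomy for a car lying along x.
- crate_yellow: Yellow open-topped crate fixed to the table, on the left or the right; 205 x 205 x 85 mm high, walls 7 mm. Origin at the centre of its underside, z up. The felt on its floor has its top 12 mm above the origin. Inside 191 x 191 mm, 73 mm deep; two crossed ribs (3 mm thick, tops 30 mm above the origin) make 4 compartments, each roomy for a car lying along x.
- felt_blue: the grey felt lining of the blue crate's floor, 5 mm thick. Origin at the centre of its underside.
- felt_yellow: the grey felt lining of the yellow crate's floor, 5 mm thick. Origin at the centre of its underside.
- dial (a joint): turning angle in rad (0 to 6, stops at both ends) of the dark wooden knob on the grey dispatch indicator (a box 170 x 160 x 40 mm high fixed between the crates). It grows clockwise seen from above. Each rad moves the red pointer 20 mm from the blue mark's side towards the yellow mark's side.
- dial_grip (a point): point on the knob's axis at the height to grip it; its x axis lies along the knob's grip bar and turns with it (bar 53 mm long, 14 mm thick, 32 mm high, above a 56 mm disc): pinch across the bar from above.
- pointer_tip (a point): tip of the red pointer that slides over the white scale on the indicator, driven by the knob.
- mark_blue (a point): the blue mark on the indicator's scale: point the pointer's tip reaches when it stands exactly at it.
- mark_yellow (a point): the yellow mark on the scale, 80 mm from the blue mark; likewise.
- glue: yellow glue bottle, 56 mm across, 150 mm high, standing. Bystander.
- wax_tin: squat amber wax jar with a black cap, 52 mm across, 65 mm high, 150 g, left standing in one compartment of the crate that has no engine. Origin at the centre of its underside, z up.
- tool_tray: low green open tray fixed on the table, outside of the crates on the left or the right; outside 160 (x) x 120 (y) x 22 mm high, walls 5 mm, floor 5 mm thick. Origin at the centre of its underside.
- offcut: wooden offcut 120 x 45 x 20 mm. Bystander.
- wheel_bowl: white bowl, 110 mm across, 50 mm high. Bystander.
- varnish: can, 70 mm across, 110 mm high, standing. Bystander.
Not all that is in view belongs to the job. Leave any blue or pink look-alike of the car4 alone.

How it is judged:
By the outcome, as a careful person would: the job done as asked, in the order asked, and still so for the second after the job is handed in, with the robot touching nothing.
Of car1, car2, car3, car4 only 3 to 4 are there at a start; the rules pass over those that are not, and their reading is None.
At some moment in a run one of car1, car2, car3, car4 may be knocked a few centimetres aside while the robot is not near it.
It also fails if it takes over 208 s, if anything falls off the work surface, if the arm or the gripper's body presses on something with over 40 N, if the wrist force passes 120 N, or if a joint passes its speed limit or range.

### The arm

A 6-joint arm with a two-finger parallel gripper is mounted at the origin on the work surface. World frame = base frame: x ahead of the robot, y to its left, z up, the work surface at z = 0. Lengths are in m, angles in rad, forces in N, time in s.
With the tool pointing down it reaches from about 0.35 to 0.875 m from the base axis. Payload 4.2 kg.
Tool frame: the origin (TCP) lies at the very end of the fingers, on their centre line; the grasp point (between the pads) lies 19 mm behind it; z points along the fingers, y is the line along which they close (so a half turn about z gives the same grasp; the last joint's range is limited). The gripper opens to 87 mm and grips with 3 to 60 N. Pads are 19 mm wide; open, the fingers measure 117 mm over their backs; the gripper's body (75 mm by 190 mm) begins 51 mm behind the grasp point.
Start: joints at [1.55, 0.385, 0.008, 0, -1.194, -0.259], TCP at [0.173, 0.601, 0.223] pointing down, gripper open.
Joint ranges: [-3.14, 3.14], [-1.21, 2.06], [-1.07, 1.41], [-3.16, 2.05], [-2.99, -0.16], [-3.1, 3.1]. Speed limits (rad/s): [2.79, 2.79, 3.14, 3.14, 3.14, 3.14].

### API

Orientations are given as a unit quaternion [w, x, y, z].
In Python, from cell import ctrl, vision gives the robot as it stands.
- The arm moves only by the tool servo_tool, never from a script. Its argument "increments" is text: rows parted by semicolons, each of 4 numbers parted by spaces: the shift along the tool's x, y, z in m, then the turn about the tool's z in degrees. In form: x y z spin; .... A call has exactly 8 rows; each row is the pose to reach, as a shift and turn from the pose commanded when the call began, along the tool's axes at that moment; what a row does not reach only later rows make up. A row lasts 1/8 s, in which the tool goes at most 62.5 mm and 10.7 degrees, less where a joint would pass 70% of its speed; a pose out of reach is approached as far as the arm can. A call with a gripper value outside its range is refused whole. "fingers" is the opening, from 0 (shut) to 1 (fully open), set as the call begins (left out, the last holds). The fingers move at their own pace and stop on an object; "newtons" is the grip in N (left out, the last holds). Time passes only in rows, so rows that repeat a pose let the fingers close, or fill a call up. It gives the time, the measured TCP pose, the force, the opening and the grip force at its end, in the units of the state.
- ctrl.read_state(): the state, without advancing time (a new reading comes with each control period).
- vision.camera(name): name is "scene" or "top" or "wrist"; returns a dict with "frame" (480x640x3 uint8, blue, green, red), "range_z" (480x640 float32, m along the optical axis (not along the pixel's ray), 0 where there is no reading), "fov_y" (degrees; the focal length in pixels is half the picture's height over the tangent of half this angle, whatever the lens; pixels are square), "cx", "cy" (the principal point, pixels), "k1" (the pictures are not rectified: a ray, as slopes to the right and down, at radius r is drawn at 1 + k1 r^2 times it, then the intrinsics apply), "rvec" (rotation vector, rad) and "tvec" (3), from world to camera coordinates, as OpenCV has them. Camera axes: x right, y down, z forward; pixel columns grow to the right and rows downward; lengths in m; the calibration is good to about 2 mm. A picture is of the moment at which its call begins.
- ctrl.close_job(): hands the job in; it is judged then, once.
Trained networks look in a picture, given as the dict that the camera call returned (one of the last four; its "shot" number tells which), for a name from the list of things; names that differ only in an ending like _2 or _b are one class to them, and where a whole thing is asked for, a point or a joint stands for the part that bears it (a point fixed in the world has none). Each returns a list of dicts, best first, with "conf" (0 to 1); they miss things now and then, are a little off and sometimes report something else, mostly with a low value. They report only what shows in the picture. A call takes as long as a camera call. They do not tell look-alikes from the thing itself.
- vision.find_in(target, picture): "box" ([centre column, centre row, width, height] in pixels, round what is visible of it).
The state is a dict: "time": time; "joint_positions": joint angles; "joint_velocities": joint speeds; "joint_efforts": joint torques, N m; "tool_pos": TCP position; "ee_rot": TCP orientation; "wrist_force": force on the tool from outside, world axes, zero at the start; "moment": the same for the moment, N m; "finger_gap": opening from 0.0 (shut) to 1.0 (fully open); "finger_force": force on a finger pad.
Only numpy, scipy, OpenCV 4.12 (cv2) and the standard library are available. Lean on these libraries where they do the work, as an engineer would, in place of code of your own. Each camera call takes 0.05 s, during which the arm holds its last target. There are 200 camera calls.

## Working session

There is one attempt and no reset: what is moved stays moved. The work goes in short steps, Python scripts to look and compute and a tool call to move; the robot and the scene stay as the last step left them, time stands still between calls to the robot, and variables do not carry over. Pictures are saved under pics/ and viewed, at most 14 in all, crops included, and the job is handed in when it is done.

Besides the shell and the picture viewer there is one more tool, called after ">>>" in YAML: its name, and indented under it one key for each argument. servo_tool: Moves the arm, as the interface text tells. Its arguments: {"type":"object","properties":{"increments":{"type":"string"},"fingers":{"type":"number"},"newtons":{"type":"number"}},"required":["increments"]}

```bash
mkdir -p pics; ls; cat > h.py <<'E'
import numpy as np, cv2
from scipy.spatial.transform import Rotation as R
from cell import ctrl, vision
def cloud(p):
    h,w=p["range_z"].shape; f=h/2/np.tan(np.radians(p["fov_y"]/2))
    K=np.array([[f,0,p["cx"]],[0,f,p["cy"]],[0,0,1.]])
    g=np.stack(np.meshgrid(np.arange(w),np.arange(h)),-1).reshape(-1,1,2).astype(float)
    s=cv2.undistortPoints(g,K,np.array([p["k1"],0,0,0.]))[:,0].reshape(h,w,2)
    z=p["range_z"]; c=np.dstack([s*z[...,None],z])
    M=cv2.Rodrigues(np.array(p["rvec"],float))[0]
    P=(c-np.array(p["tvec"]).reshape(3))@M
    P[z==0]=np.nan
    return P
def px(p,pt):
    h,w=p["range_z"].shape; f=h/2/np.tan(np.radians(p["fov_y"]/2))
    K=np.array([[f,0,p["cx"]],[0,f,p["cy"]],[0,0,1.]])
    return cv2.projectPoints(np.array(pt,float).reshape(-1,3),np.array(p["rvec"],float),np.array(p["tvec"],float),K,np.array([p["k1"],0,0,0.]))[0][:,0]
E
python3 - <<'E'
from h import *
for n in("scene","top"):
    p=vision.camera(n); cv2.imwrite(f"pics/{n}0.png",p["frame"]); P=cloud(p)
    np.savez(f"{n}0.npz",P=P,im=p["frame"])
    print(n,p["tvec"],p["rvec"],p["fov_y"])
    for t in("car1","engine","crate_blue","crate_yellow","wax_tin","tool_tray","dial_grip","glue","offcut","wheel_bowl","varnish"):
        for d in vision.find_in(t,p):
            b=d["box"]; c=P[int(min(479,b[1])),int(min(639,b[0]))]
            print(t,round(d["conf"],2),np.round(b).astype(int),np.round(c,3))
s=ctrl.read_state(); print(s["time"],s["tool_pos"],s["ee_rot"],R.from_quat(np.roll(s["ee_rot"],-1)).as_matrix().round(3))
E
```

```text
pics
scene [ 0.46276547 -0.09666136  1.61431205] [ 0.90156485  2.42819404 -1.2019303 ] 57.39378226879175
car1 0.83 [344 249  27  24] [ 0.466 -0.05   0.039]
car1 0.78 [377 266  28  24] [0.456 0.08  0.048]
car1 0.75 [344 202  22  17] [ 0.283 -0.255  0.04 ]
car1 0.74 [359 226  28  21] [ 0.341 -0.116  0.031]
car1 0.71 [436 300  29  27] [0.44  0.288 0.053]
car1 0.65 [423 264  21  22] [0.341 0.16  0.045]
car1 0.55 [268 173  20  16] [ 0.369 -0.619  0.037]
car1 0.54 [281 243  91  75] [ 0.574 -0.244  0.008]
car1 0.52 [328 218  26  26] [ 0.396 -0.209  0.042]
engine 0.73 [298 237  29  24] [ 0.563 -0.159  0.078]
crate_blue 0.62 [283 244  91  75] [ 0.587 -0.219  0.022]
crate_blue 0.52 [344 248  30  26] [ 0.462 -0.055  0.041]
crate_yellow 0.61 [376 324 116 105] [0.603 0.224 0.025]
crate_yellow 0.48 [476 332  28  50] [0.493 0.438 0.102]
crate_yellow 0.43 [237 217  23  35] [ 0.651 -0.382  0.075]
crate_yellow 0.15 [364 320  60  56] [0.607 0.184 0.01 ]
wax_tin 0.9 [401 316  16  22] [0.566 0.273 0.073]
tool_tray 0.69 [274 205  53  28] [ 0.456 -0.458  0.004]
dial_grip 0.76 [329 268  15  16] [0.582 0.007
[... 1088 characters left out ...]
x_tin 0.82 [182 229  27  24] [0.552 0.252 0.071]
wax_tin 0.21 [198 209  82  80] [0.613 0.219 0.015]
tool_tray 0.69 [441 257  52  65] [ 0.482 -0.443  0.007]
dial_grip 0.7 [278 223  26  22] [ 0.565 -0.001  0.083]
glue 0.56 [114 260  28  25] [0.468 0.414 0.112]
glue 0.54 [280 222  25  25] [ 0.568 -0.008  0.078]
offcut 0.69 [275 155  18  46] [0.761 0.011 0.021]
offcut 0.41 [180 231  23  26] [0.546 0.254 0.073]
wheel_bowl 0.9 [114 192  41  39] [ 0.666  0.457 -0.001]
wheel_bowl 0.38 [279 221  19  22] [ 0.57  -0.006  0.087]
1.2 [0.17256153 0.60067573 0.22253796] [ 2.35384381e-05  9.90228968e-01 -1.39451031e-01  2.39362107e-06] [[ 0.961 -0.276 -0.   ]
 [-0.276 -0.961 -0.   ]
 [ 0.     0.    -1.   ]]
```

```bash
python3 - <<'E'
import cv2
a=cv2.imread("pics/top0.png")[130:355,80:560]
cv2.imwrite("pics/top0c.png",cv2.resize(a,(800,375),interpolation=cv2.INTER_CUBIC))
a=cv2.imread("pics/scene0.png")[150:430,215:505]
cv2.imwrite("pics/scene0c.png",cv2.resize(a,(620,599),interpolation=cv2.INTER_CUBIC))
E
```

```text
(no output)
```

View pics/top0c.png

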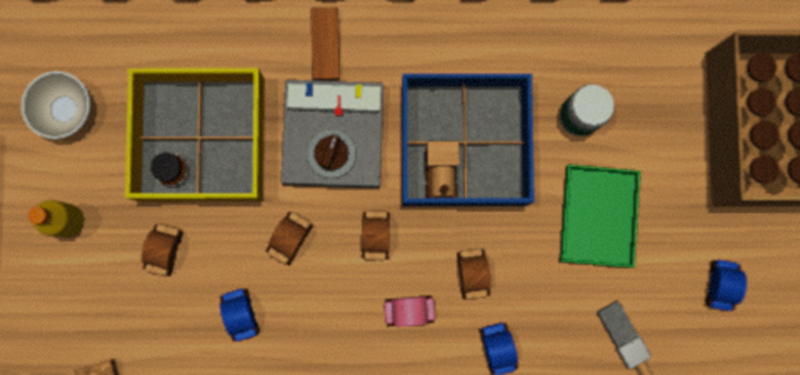

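View pics/scene0c.png

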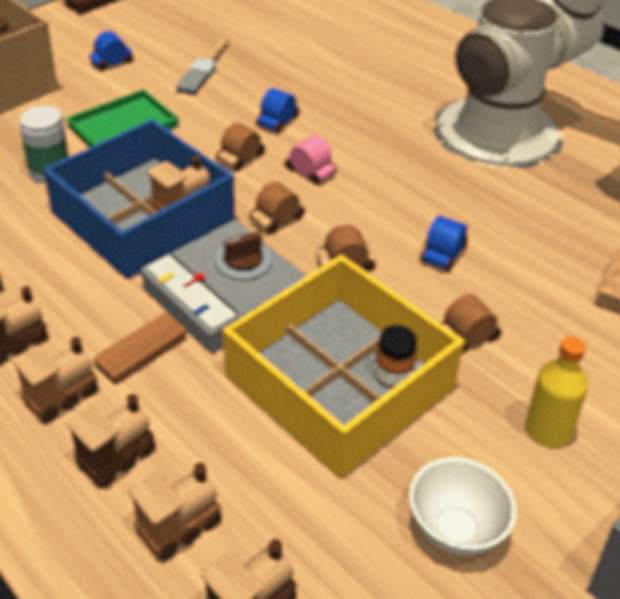

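The top view shows four loose brown cars at crop pixels (162,250), (290,238), (376,235) and (474,273). The wax jar is at (167,168) in the yellow crate, the engine is in the blue crate, and the green tray is at (598,217). The blue and pink cars are look-alikes. The pointer at (338,105) sits between the blue (309,89) and yellow (358,91) marks.

```bash
cat >> h.py <<'E'
def rect(pts):
    r=cv2.minAreaRect(pts[:,:2].astype(np.float32)); (c,(w,h),a)=r
    b=cv2.boxPoints(r); e=[b[1]-b[0],b[2]-b[1]]; e=e[0] if np.linalg.norm(e[0])>np.linalg.norm(e[1]) else e[1]
    return np.round(c,4),np.round(sorted((w,h)),4),round(float(np.degrees(np.arctan2(e[1],e[0]))%180),1)
def near(P,x,y,r,z0,z1):
    Q=P.reshape(-1,3); return Q[(np.hypot(Q[:,0]-x,Q[:,1]-y)<r)&(Q[:,2]>z0)&(Q[:,2]<z1)]
E
python3 - <<'E'
from h import *
P0=np.load("top0.npz")["P"];P1=np.load("scene0.npz")["P"]
P=np.concatenate([P0.reshape(-1,3),P1.reshape(-1,3)])
for n,x,y in(("A",.40,.255),("B",.44,.065),("C",.44,-.07),("D",.382,-.22)):
    for nm,S in(("top",P0),("scene",P1),("both",P)):
        for z0,z1 in((.014,.07),(.05,.07)):
            q=near(S,x,y,.062,z0,z1); print(n,nm,z0,len(q),*rect(q),np.round(np.median(q[:,:2],0),3))
for n,S in(("top",P0),("both",P)):
    for m,x,y,r,a,b in(("wax",.555,.262,.04,.05,.075),("ycrate",.61,.21,.16,.075,.095),("bcrate",.61,-.22,.16,.082,.089),("tray",.47,-.45,.12,.017,.03),("box",.6,0,.13,.034,.046),("knob",.57,-.002,.05,.075,.10)):
        q=near(S,x,y,r,a,b); 
        if len(q)>4: print(n,m,len(q),*rect(q),np.round(np.median(q,0),3))
p=np.load("top0.npz"); print([np.round(P0[130+int(v*.6),80+int(u*.6)],3) for u,v in((309,89),(358,91),(338,100),(338,110))])
E
```

```text
A top 0.014 527 [0.4206 0.2716] [0.0453 0.0799] 165.3 [0.421 0.268]
A top 0.05 255 [0.4206 0.2715] [0.0448 0.048 ] 165.8 [0.421 0.271]
A scene 0.014 431 [0.4186 0.2729] [0.0471 0.069 ] 166.3 [0.432 0.279]
A scene 0.05 173 [0.4237 0.272 ] [0.0439 0.0443] 77.9 [0.425 0.272]
A both 0.014 958 [0.4207 0.2725] [0.047  0.0799] 166.1 [0.426 0.272]
A both 0.05 428 [0.4215 0.2716] [0.0457 0.0481] 169.2 [0.424 0.272]
B top 0.014 502 [0.439  0.0671] [0.0449 0.0796] 149.2 [0.439 0.066]
B top 0.05 244 [0.4382 0.0678] [0.0447 0.047 ] 149.7 [0.439 0.066]
B scene 0.014 353 [0.441  0.0682] [0.0477 0.0811] 146.8 [0.448 0.073]
B scene 0.05 130 [0.4411 0.0681] [0.0405 0.0463] 60.5 [0.443 0.069]
B both 0.014 855 [0.4406 0.068 ] [0.0486 0.0814] 148.4 [0.443 0.068]
B both 0.05 374 [0.4385 0.0688] [0.0465 0.0476] 61.3 [0.441 0.068]
C top 0.014 480 [ 0.4439 -0.0733] [0.0427 0.0788] 179.2 [ 0.441 -0.073]
C top 0.05 253 [ 0.4424 -0.0734] [0.0424 0.045 ] 179.9 [ 0.443 -0.073]
C scene 0.014 344 [ 0.4448 -0.0721] [0.0471 0.0798] 176.0 [ 0.458 -0.063]
C scene 0.05 111 [ 0.4463 -0.072 ] [0.041  0.0448] 90.6 [ 0.449 
[... 896 characters left out ...]
51] [0.1712 0.2464] 88.6 [ 0.616 -0.004  0.04 ]
top knob 111 [ 0.5729 -0.0022] [0.0146 0.0524] 159.1 [ 0.573 -0.003  0.083]
both wax 321 [0.5497 0.2565] [0.0464 0.0477] 173.1 [0.554 0.26  0.072]
both ycrate 2315 [0.6023 0.2137] [0.2087 0.2092] 0.0 [0.585 0.244 0.083]
both bcrate 970 [ 0.5945 -0.2465] [0.2077 0.2646] 89.8 [ 0.579 -0.191  0.085]
both tray 431 [ 0.4746 -0.4396] [0.1234 0.164 ] 173.8 [ 0.47  -0.448  0.021]
both box 5019 [0.6093 0.0035] [0.1728 0.2497] 88.5 [0.619 0.003 0.04 ]
both knob 188 [ 0.574  -0.0025] [0.0171 0.0545] 161.2 [ 0.574 -0.003  0.082]
[array([0.679, 0.034, 0.043]), array([ 0.675, -0.044,  0.048]), array([ 0.66 , -0.012,  0.043]), array([ 0.643, -0.012,  0.044])]
```

```bash
cat >> h.py <<'E'
def to(x,y,z,yaw,cmd=None):
    s=ctrl.read_state(); M=R.from_quat(np.roll(s["ee_rot"],-1)).as_matrix(); p=np.array(s["tool_pos"])
    yw=np.degrees(np.arctan2(M[1,0],M[0,0])); d=M.T@(np.array([x,y,z])-p)
    sp=-((yaw-yw+180)%360-180)
    print("inc",np.round(d,4),"spin",round(sp,1),"| now",p.round(4),round(yw,1),"j6",round(s["joint_positions"][5],2),"t",s["time"],"gap",round(s["finger_gap"],3),"F",np.round(s["wrist_force"],1))
E
python3 -c "
from h import *
to(.551,.2555,.2,0)"
```

```text
inc [0.459  0.2272 0.0226] spin -16.0 | now [0.1726 0.6007 0.2225] -16.0 j6 -0.26 t 1.2 gap 1.001 F [ 0.1  0.3 -0.3]
```

>>> servo_tool:
  increments: "0.056 0.028 0 -2; 0.112 0.056 0 -4; 0.168 0.084 0 -6; 0.224 0.112 0 -8; 0.28 0.14 0.01 -10; 0.336 0.168 0.015 -12; 0.392 0.196 0.02 -14; 0.448 0.224 0.0226 -16"
  fingers: 0.8

```text
time: 2.2
tool_pos: [0.5411, 0.2616, 0.2]
ee_rot: [-0.0, 1.0, 0.0, 0.0]
wrist_force: [1.2, 1.4, 0.8]
finger_gap: 0.798
finger_force: 0.0
```

```bash
python3 - <<'E'
from h import *
p=vision.camera("wrist"); cv2.imwrite("pics/w1.png",p["frame"]); P=cloud(p)
for m,x,y,r,a,b in(("wax",.551,.255,.045,.055,.085),("cap",.551,.255,.045,.07,.085),("ycrate",.602,.214,.16,.082,.09)):
    q=near(P,x,y,r,a,b)
    if len(q)>4: print(m,len(q),*rect(q),np.nanmedian(q,0).round(4),np.round(q.min(0),4),np.round(q.max(0),4))
to(.551,.2555,.033,0)
E
```

```text
wax 3159 [0.5396 0.2515] [0.0456 0.0664] 10.4 [0.5491 0.2539 0.0776] [0.5064 0.2303 0.055 ] [0.5728 0.2763 0.0849]
cap 2924 [0.5396 0.2515] [0.0456 0.0663] 10.4 [0.5495 0.2537 0.0777] [0.5065 0.2303 0.07  ] [0.5728 0.2763 0.0849]
ycrate 10948 [0.6032 0.21  ] [0.2057 0.2065] 89.9 [0.6205 0.199  0.0855] [0.5002 0.1065 0.082 ] [0.7059 0.3131 0.0885]
inc [0.0057 0.0009 0.1663] spin -0.3 | now [0.5451 0.2568 0.1993] -0.3 j6 0.86 t 2.25 gap 0.801 F [3.1 0.1 0.7]
```

View pics/w1.png

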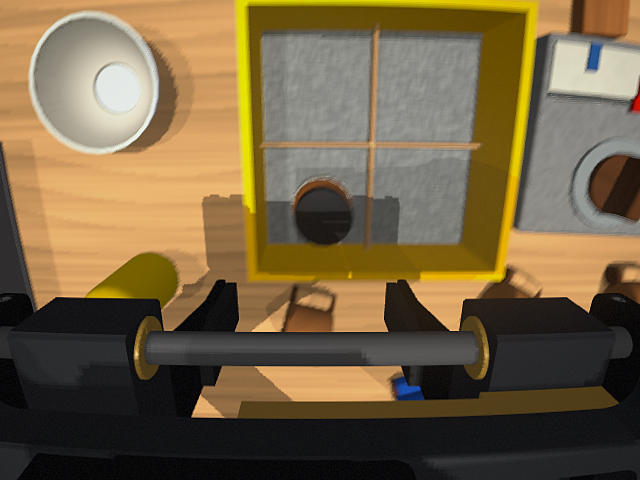

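The wrist view shows the jar at about (323,210) in the near-left compartment, with clear felt around it. The fingers straddle it along y, so I can descend.

>>> servo_tool:
  increments: "0.0087 0.0068 0 0; 0.0087 0.0068 0.03 0; 0.0087 0.0068 0.06 0; 0.0087 0.0068 0.09 0; 0.0087 0.0068 0.12 0; 0.0087 0.0068 0.145 0; 0.0087 0.0068 0.165 0; 0.0087 0.0068 0.167 0"

```text
time: 3.25
tool_pos: [0.5467, 0.2557, 0.0319]
ee_rot: [0.002, 1.0, 0.0, -0.002]
wrist_force: [-0.6, -4.1, 0.7]
finger_gap: 0.799
finger_force: 2.0
```

>>> servo_tool:
  increments: "0 0 0 0; 0 0 0 0; 0 0 0 0; 0 0 0 0; 0 0 0 0; 0 0 0 0; 0 0 0 0; 0 0 0 0"
  fingers: 0.3
  newtons: 15

```text
time: 4.25
tool_pos: [0.5488, 0.257, 0.0338]
ee_rot: [-0.001, 1.0, -0.0, 0.001]
wrist_force: [-2.2, 2.1, 5.1]
finger_gap: 0.587
finger_force: 15.0
```

>>> servo_tool:
  increments: "0 0 -0.02 0; 0 0 -0.05 0; 0 0 -0.09 0; 0 0 -0.13 0; 0 0.04 -0.15 0; -0.01 0.1 -0.15 0; -0.015 0.16 -0.15 0; -0.02 0.22 -0.15 0"

```text
time: 5.25
tool_pos: [0.5272, 0.0342, 0.1822]
ee_rot: [0.0, 1.0, -0.0, -0.001]
wrist_force: [1.6, 0.3, -1.1]
finger_gap: 0.59
finger_force: 15.0
```

>>> servo_tool:
  increments: "-0.01 0.06 0 0; -0.02 0.12 0 0; -0.03 0.18 0 0; -0.035 0.24 0 0; -0.04 0.3 0 0; -0.045 0.36 0 0; -0.05 0.42 0 0; -0.056 0.46 0 0"

```text
time: 6.25
tool_pos: [0.4707, -0.4261, 0.1813]
ee_rot: [-0.001, 1.0, -0.001, -0.001]
wrist_force: [0.1, 0.3, -1.5]
finger_gap: 0.588
finger_force: 15.0
```

>>> servo_tool:
  increments: "0 0.015 0 0; 0 0.015 0 0; 0 0.015 0.03 0; 0 0.015 0.06 0; 0 0.015 0.09 0; 0 0.015 0.12 0; 0 0.015 0.13 0; 0 0.015 0.13 0"

```text
time: 7.25
tool_pos: [0.4724, -0.4378, 0.053]
ee_rot: [-0.0, 1.0, 0.0, -0.0]
wrist_force: [0.4, -0.5, -1.7]
finger_gap: 0.59
finger_force: 15.0
```

```bash
python3 - <<'E'
from h import *
to(.474,-.44,.028,0)
p=vision.camera("top"); P=cloud(p);cv2.imwrite("pics/t2.png",p["frame"])
for n,x,y in(("A",.4206,.272),("B",.44,.068),("C",.444,-.072),("D",.381,-.231)):
    q=near(P,x,y,.065,.014,.07)
    if len(q)>4: print(n,len(q),*rect(q))
q=near(P,.474,-.44,.12,.017,.03); print(rect(q))
E
```

```text
inc [0.0017 0.0022 0.025 ] spin 0.0 | now [ 0.4724 -0.4378  0.053 ] 0.0 j6 2.07 t 7.25 gap 0.59 F [ 0.4 -0.5 -1.7]
A 545 [0.4206 0.2717] [0.0464 0.0798] 166.2
B 499 [0.4391 0.0669] [0.045  0.0793] 148.8
C 478 [ 0.4437 -0.0732] [0.0428 0.0785] 179.4
(array([ 0.415 , -0.4354]), array([0.051 , 0.1213]), 89.7)
```

>>> servo_tool:
  increments: "0 0 0.006 0; 0 0 0.012 0; 0 0 0.016 0; 0 0 0.019 0; 0 0 0.021 0; 0 0 0.023 0; 0 0 0.0245 0; 0 0 0.0255 0"

```text
time: 8.3
tool_pos: [0.4721, -0.4387, 0.0275]
ee_rot: [0.0, 1.0, -0.0, 0.0]
wrist_force: [1.3, -1.0, -2.0]
finger_gap: 0.587
finger_force: 15.0
```

```bash
python3 -c "
from h import *
to(.474,-.44,.027,0)"
```

```text
inc [0.0019 0.0013 0.0005] spin -0.0 | now [ 0.4721 -0.4387  0.0275] -0.0 j6 2.07 t 8.3 gap 0.587 F [ 1.3 -1.  -2. ]
```

>>> servo_tool:
  increments: "0 0 0.0005 0; 0 0 0.001 0; 0 0 0.0015 0; 0 0 0.0015 0; 0 0 0.0015 0; 0 0 0.0015 0; 0 0 0.0015 0; 0 0 0.0015 0"

```text
time: 9.3
tool_pos: [0.4721, -0.4387, 0.0269]
ee_rot: [0.0, 1.0, -0.0, 0.0]
wrist_force: [-2.4, 2.1, 6.0]
finger_gap: 0.591
finger_force: 15.0
```

>>> servo_tool:
  increments: "0 0 0 0; 0 0 0 0; 0 0 0 0; 0 0 0 0; 0 0 -0.02 0; 0 0 -0.06 0; 0 0 -0.11 0; 0 0 -0.15 0"
  fingers: 0.8

```text
time: 10.3
tool_pos: [0.4724, -0.4389, 0.1782]
ee_rot: [0.001, 1.0, -0.0, 0.001]
wrist_force: [-0.2, -0.4, 0.3]
finger_gap: 0.801
finger_force: 0.0
```

```bash
python3 -c "
from h import *
p=vision.camera('wrist'); P=cloud(p);cv2.imwrite('pics/w2.png',p['frame'])
q=near(P,.474,-.44,.045,.055,.09); print(len(q),rect(q),np.median(q,0))
to(.381,-.231,.15,7.5)"
```

```text
3043 (array([ 0.473 , -0.4391]), array([0.0456, 0.0459]), 117.6) [ 0.47462052 -0.43915863  0.07059525]
inc [-0.0938 -0.2104  0.032 ] spin -7.5 | now [ 0.4746 -0.4411  0.1847] 0.0 j6 2.07 t 10.35 gap 0.802 F [ 1.5 -0.8  4.7]
```

>>> servo_tool:
  increments: "-0.015 -0.035 0 -2; -0.03 -0.075 0 -4; -0.05 -0.12 0 -6; -0.07 -0.16 0.01 -7.5; -0.085 -0.195 0.02 -7.5; -0.0914 -0.208 0.026 -7.5; -0.0914 -0.208 0.026 -7.5; -0.0914 -0.208 0.026 -7.5"

```text
time: 11.35
tool_pos: [0.3819, -0.2314, 0.1504]
ee_rot: [0.0, 0.998, 0.065, 0.001]
wrist_force: [-0.3, -0.7, 0.4]
finger_gap: 0.799
finger_force: 0.0
```

```bash
python3 -c "
from h import *
p=vision.camera('top'); P=cloud(p)
for n,x,y in(('A',.4206,.272),('B',.44,.068),('C',.444,-.072),('D',.381,-.231)):
    q=near(P,x,y,.065,.014,.07)
    if len(q)>4: print(n,len(q),*rect(q))
to(.381,-.231,.023,7.5)"
```

```text
A 548 [0.4207 0.2721] [0.0469 0.0799] 165.7
B 503 [0.4389 0.0669] [0.0449 0.0795] 149.1
C 19 [ 0.4819 -0.089 ] [0.0102 0.0575] 98.4
inc [-0.0009 -0.0007  0.1273] spin -0.1 | now [ 0.3819 -0.2315  0.1503] 7.4 j6 1.88 t 11.4 gap 0.799 F [ 0.1  0.1 -0.1]
```

```bash
python3 -c "
from h import *
p=vision.camera('scene'); P=cloud(p)
for n,x,y in(('A',.4206,.272),('B',.44,.068),('C',.444,-.072),('D',.381,-.231)):
  for a in (.014,.05):
    q=near(P,x,y,.065,a,.07)
    if len(q)>4: print(n,len(q),*rect(q))
"
```

```text
A 429 [0.4179 0.2731] [0.0468 0.0705] 166.5
A 177 [0.4227 0.2721] [0.0419 0.0445] 75.4
B 356 [0.4401 0.0679] [0.0516 0.0813] 143.3
B 129 [0.441  0.0676] [0.0403 0.0529] 61.6
C 351 [ 0.4465 -0.0723] [0.0477 0.0792] 0.3
C 105 [ 0.4462 -0.0727] [0.0405 0.0473] 88.0
D 290 [ 0.3844 -0.2289] [0.0487 0.0793] 7.2
D 80 [ 0.3831 -0.2303] [0.0384 0.0446] 95.2
```

>>> servo_tool:
  increments: "-0.001 0 0 0; -0.001 0 0 0; -0.001 0 0.01 0; -0.001 0 0.02 0; -0.001 0 0.03 0; -0.001 0 0.04 0; -0.001 0 0.05 0; -0.001 0 0.05 0"

```text
time: 12.45
tool_pos: [0.3792, -0.2306, 0.0991]
ee_rot: [-0.0, 0.998, 0.065, -0.001]
wrist_force: [-0.9, 0.4, 0.5]
finger_gap: 0.803
finger_force: 0.0
```

All the cars are where they were, so I'll grasp D.

>>> servo_tool:
  increments: "0.001 0 0.02 0; 0.001 0 0.04 0; 0.001 0 0.06 0; 0.001 0 0.07 0; 0.001 0 0.077 0; 0.001 0 0.077 0; 0.001 0 0.077 0; 0.001 0 0.077 0"

```text
time: 13.45
tool_pos: [0.3812, -0.2307, 0.0235]
ee_rot: [0.0, 0.998, 0.065, 0.001]
wrist_force: [-0.5, -0.2, -1.2]
finger_gap: 0.8
finger_force: 0.0
```

>>> servo_tool:
  increments: "0 0 0 0; 0 0 0 0; 0 0 0 0; 0 0 0 0; 0 0 0 0; 0 0 0 0; 0 0 0 0; 0 0 0 0"
  fingers: 0.3

```text
time: 14.45
tool_pos: [0.381, -0.2307, 0.0231]
ee_rot: [0.0, 0.998, 0.065, 0.0]
wrist_force: [0.2, -1.2, 0.8]
finger_gap: 0.503
finger_force: 15.0
```

```bash
python3 -c "
from h import *
to(.6537,.1655,.15,0)"
```

```text
inc [ 0.322  -0.3573 -0.1268] spin 7.5 | now [ 0.381  -0.2307  0.0231] 7.5 j6 1.88 t 14.45 gap 0.503 F [ 0.2 -1.2  0.8]
```

>>> servo_tool:
  increments: "0 0 -0.02 0; 0 0 -0.06 0; 0 0 -0.11 0; 0 0 -0.14 0; 0.035 -0.04 -0.14 1; 0.07 -0.08 -0.14 2; 0.11 -0.122 -0.14 3; 0.147 -0.164 -0.14 4"

```text
time: 15.45
tool_pos: [0.5052, -0.0472, 0.1624]
ee_rot: [-0.0, 1.0, 0.03, -0.001]
wrist_force: [1.0, -0.1, -1.0]
finger_gap: 0.507
finger_force: 15.0
```

>>> servo_tool:
  increments: "0.037 -0.044 0 1; 0.075 -0.087 0 2; 0.112 -0.13 0 3; 0.145 -0.166 0 3.5; 0.166 -0.19 0 3.5; 0.171 -0.197 0 3.5; 0.171 -0.197 0 3.5; 0.171 -0.197 0 3.5"

```text
time: 16.45
tool_pos: [0.6631, 0.1571, 0.163]
ee_rot: [0.0, 1.0, -0.001, -0.001]
wrist_force: [-0.7, 0.2, -1.3]
finger_gap: 0.504
finger_force: 15.0
```

```bash
python3 -c "
from h import *
p=vision.camera('wrist'); P=cloud(p);cv2.imwrite('pics/w3.png',p['frame'])
q=near(P,.602,.213,.16,.082,.09);print(rect(q))
for t in (.55,.65): 
  q=P.reshape(-1,3); q=q[(abs(q[:,0]-t)<.04)&(abs(q[:,1]-.213)<.02)&(q[:,2]>.026)&(q[:,2]<.033)]; print(len(q),np.median(q,0) if len(q) else 0)
to(.651,.164,.035,0)"
```

```text
(array([0.6224, 0.2107]), array([0.1671, 0.2062]), 89.8)
55 [0.5170779  0.20948854 0.03039658]
375 [0.65550813 0.2094328  0.030499  ]
inc [-0.0122 -0.007   0.1282] spin -0.1 | now [0.6632 0.157  0.1632] -0.1 j6 1.1 t 16.5 gap 0.506 F [-0.4  0.5 -1.3]
```

>>> servo_tool:
  increments: "-0.0122 -0.0065 0 0; -0.0122 -0.0065 0.01 0; -0.0122 -0.0065 0.03 0; -0.0122 -0.0065 0.05 0; -0.0122 -0.0065 0.07 0; -0.0122 -0.0065 0.09 0; -0.0122 -0.0065 0.105 0; -0.0122 -0.0065 0.115 0"

```text
time: 17.5
tool_pos: [0.6514, 0.1644, 0.047]
ee_rot: [0.0, 1.0, -0.0, -0.0]
wrist_force: [-0.0, -0.6, -1.7]
finger_gap: 0.502
finger_force: 15.0
```

>>> servo_tool:
  increments: "0 0 0.003 0; 0 0 0.006 0; 0 0 0.008 0; 0 0 0.01 0; 0 0 0.0115 0; 0 0 0.0125 0; 0 0 0.0135 0; 0 0 0.0135 0"

```text
time: 18.5
tool_pos: [0.6519, 0.1646, 0.0352]
ee_rot: [-0.0, 1.0, -0.0, 0.0]
wrist_force: [-2.2, 0.8, 2.5]
finger_gap: 0.503
finger_force: 15.0
```

>>> servo_tool:
  increments: "0 0 0 0; 0 0 0 0; 0 0 0 0; 0 0 0 0; 0 0 -0.02 0; 0 0 -0.06 0; 0 0 -0.11 0; 0 0 -0.14 0"
  fingers: 0.66

```text
time: 19.5
tool_pos: [0.6527, 0.1649, 0.1777]
ee_rot: [-0.001, 1.0, -0.0, 0.002]
wrist_force: [0.3, -0.5, -0.8]
finger_gap: 0.661
finger_force: 0.0
```

```bash
python3 -c "
from h import *
for c in('top','scene'):
  p=vision.camera(c); P=cloud(p);cv2.imwrite('pics/%s4.png'%c,p['frame'])
  for n,x,y in(('A',.4206,.272),('B',.44,.068),('C',.444,-.072),('in',.652,.164)):
    lo=(.014,.07) if n!='in' else (.035,.08)
    q=near(P,x,y,.065 if n!='in' else .05,*lo)
    if len(q)>4: print(c,n,len(q),*rect(q),q[:,2].max())
to(.4395,.067,.15,-31)"
```

```text
top A 478 [0.4206 0.2712] [0.0452 0.0797] 166.4 0.06629640673541953
top B 501 [0.4392 0.0673] [0.045  0.0795] 149.1 0.06638235247902888
top C 479 [ 0.4514 -0.0755] [0.0558 0.1   ] 163.0 0.06755677461507281
top in 267 [0.6507 0.18  ] [0.062  0.0887] 23.6 0.07760328965079702
scene A 426 [0.4184 0.2726] [0.0491 0.0661] 168.9 0.062146115796601724
scene B 44 [0.4208 0.0938] [0.0201 0.043 ] 17.5 0.03367489032761718
scene in 481 [0.6649 0.1548] [0.0745 0.0782] 97.1 0.07966606491775216
inc [-0.2149  0.0984  0.0274] spin 31.0 | now [0.6541 0.1654 0.1796] 0.0 j6 1.08 t 19.6 gap 0.657 F [ 0.3 -0.8  0.2]
```

>>> servo_tool:
  increments: "-0.04 0.018 0 5; -0.085 0.039 0 12; -0.13 0.06 0 20; -0.17 0.08 0 27; -0.2 0.092 0.015 31; -0.212 0.0976 0.025 31; -0.212 0.0976 0.025 31; -0.212 0.0976 0.025 31"
  fingers: 0.8

```text
time: 20.6
tool_pos: [0.4406, 0.0675, 0.1498]
ee_rot: [-0.0, 0.964, -0.267, 0.0]
wrist_force: [0.1, 0.1, 0.3]
finger_gap: 0.799
finger_force: 0.0
```

```bash
python3 -c "
from h import *
p=vision.camera('scene'); P=cloud(p)
for n,x,y in(('A',.4206,.272),('B',.44,.068),('C',.444,-.072)):
    q=near(P,x,y,.065,.014,.07)
    if len(q)>4: print(n,len(q),*rect(q),q[:,2].max())
to(.4395,.067,.023,-31)"
```

```text
A 427 [0.4177 0.2732] [0.0465 0.0683] 165.2 0.06207159011456349
B 354 [0.4406 0.068 ] [0.0456 0.0801] 149.3 0.06223336885779465
C 345 [ 0.4465 -0.0718] [0.0474 0.0765] 177.6 0.06180665254700412
inc [-0.0009  0.0012  0.1268] spin -0.0 | now [0.4407 0.0676 0.1498] -31.0 j6 0.51 t 20.65 gap 0.801 F [0.4 0.  0.4]
```

>>> servo_tool:
  increments: "-0.0005 0 0.02 0; -0.0005 0 0.045 0; -0.0005 0 0.07 0; -0.0005 0 0.095 0; -0.0005 0 0.115 0; -0.0005 0 0.1268 0; -0.0005 0 0.1268 0; -0.0005 0 0.1268 0"

```text
time: 21.65
tool_pos: [0.4401, 0.0677, 0.0233]
ee_rot: [-0.0, 0.964, -0.267, 0.001]
wrist_force: [-1.0, -0.4, -0.6]
finger_gap: 0.794
finger_force: 0.0
```

>>> servo_tool:
  increments: "0 0 0 0; 0 0 0 0; 0 0 0 0; 0 0 0 0; 0 0 0 0; 0 0 0 0; 0 0 0 0; 0 0 0 0"
  fingers: 0.3

```text
time: 22.65
tool_pos: [0.4388, 0.0671, 0.0229]
ee_rot: [0.0, 0.964, -0.268, -0.0]
wrist_force: [-2.4, -1.8, 5.9]
finger_gap: 0.498
finger_force: 15.0
```

```bash
python3 -c "
from h import *
to(.651,.2605,.163,0)"
```

```text
inc [ 0.082  -0.275  -0.1404] spin -31.0 | now [0.4388 0.0671 0.0229] -31.0 j6 0.51 t 22.65 gap 0.498 F [-2.4 -1.8  5.9]
```

>>> servo_tool:
  increments: "0 0 -0.03 0; 0 0 -0.08 0; 0 0 -0.13 0; 0 0 -0.14 0; 0.01 -0.035 -0.14 -4; 0.025 -0.08 -0.14 -9; 0.04 -0.13 -0.14 -15; 0.055 -0.18 -0.14 -21"

```text
time: 23.65
tool_pos: [0.5796, 0.1943, 0.1606]
ee_rot: [0.0, 0.996, -0.086, -0.001]
wrist_force: [0.2, 0.8, -1.2]
finger_gap: 0.503
finger_force: 15.0
```

```bash
python3 -c "
from h import *
to(.651,.2605,.163,0)"
```

```text
inc [ 0.059  -0.0775 -0.0027] spin -9.9 | now [0.5796 0.1943 0.1606] -9.9 j6 0.81 t 23.65 gap 0.503 F [ 0.2  0.8 -1.2]
```

>>> servo_tool:
  increments: "0.02 -0.026 0 -4; 0.04 -0.052 0 -8; 0.055 -0.072 0 -10; 0.059 -0.0775 0 -10; 0.059 -0.0775 0 -10; 0.059 -0.0775 0 -10; 0.059 -0.0775 0.02 -10; 0.059 -0.0775 0.04 -10"

```text
time: 24.65
tool_pos: [0.6504, 0.2588, 0.1231]
ee_rot: [-0.0, 1.0, -0.001, 0.0]
wrist_force: [0.3, 0.2, -2.6]
finger_gap: 0.503
finger_force: 15.0
```

```bash
python3 -c "
from h import *
to(.651,.2605,.047,0)"
```

```text
inc [ 0.0005 -0.0016  0.0761] spin -0.1 | now [0.6504 0.2588 0.1231] -0.1 j6 0.96 t 24.65 gap 0.503 F [ 0.3  0.2 -2.6]
```

>>> servo_tool:
  increments: "0.0005 -0.0015 0.01 0; 0.0005 -0.0015 0.03 0; 0.0005 -0.0015 0.05 0; 0.0005 -0.0015 0.065 0; 0.0005 -0.0015 0.075 0; 0.0005 -0.0015 0.08 0; 0.0005 -0.0015 0.083 0; 0.0005 -0.0015 0.085 0"

```text
time: 25.65
tool_pos: [0.6516, 0.261, 0.0381]
ee_rot: [-0.0, 1.0, -0.0, 0.0]
wrist_force: [0.2, -0.3, -1.6]
finger_gap: 0.501
finger_force: 15.0
```

>>> servo_tool:
  increments: "0 0 0.0005 0; 0 0 0.001 0; 0 0 0.0015 0; 0 0 0.002 0; 0 0 0.0025 0; 0 0 0.003 0; 0 0 0.003 0; 0 0 0.003 0"

```text
time: 26.65
tool_pos: [0.6513, 0.2608, 0.035]
ee_rot: [0.0, 1.0, -0.0, 0.0]
wrist_force: [-0.5, -0.6, 0.5]
finger_gap: 0.503
finger_force: 15.0
```

>>> servo_tool:
  increments: "0 0 0 0; 0 0 0 0; 0 0 0 0; 0 0 0 0; 0 0 -0.02 0; 0 0 -0.06 0; 0 0 -0.11 0; 0 0 -0.14 0"
  fingers: 0.66

```text
time: 27.65
tool_pos: [0.6526, 0.2613, 0.1801]
ee_rot: [-0.001, 1.0, -0.0, 0.003]
wrist_force: [0.5, 0.0, -0.0]
finger_gap: 0.66
finger_force: 0.0
```

```bash
python3 -c "
from h import *
for c in('top','scene'):
  p=vision.camera(c); P=cloud(p);cv2.imwrite('pics/%s5.png'%c,p['frame'])
  for n,x,y in(('A',.4206,.272),('C',.444,-.072)):
    q=near(P,x,y,.065,.014,.07)
    if len(q)>4: print(c,n,len(q),*rect(q),q[:,2].max())
to(.4206,.272,.15,-14)"
```

```text
top A 545 [0.4207 0.2717] [0.046  0.0796] 165.9 0.0688438646197199
top C 478 [ 0.4438 -0.0732] [0.0427 0.0787] 179.4 0.06941318876994715
scene A 430 [0.4161 0.2735] [0.0469 0.0691] 165.5 0.06151109656914534
scene C 207 [ 0.4555 -0.0726] [0.0468 0.0613] 178.3 0.06153249160964654
inc [-0.2336 -0.01    0.0296] spin 14.0 | now [0.6539 0.2619 0.182 ] 0.0 j6 0.96 t 27.75 gap 0.662 F [0.1 0.2 0.8]
```

>>> servo_tool:
  increments: "-0.045 -0.002 0 3; -0.09 -0.004 0 6; -0.135 -0.006 0 9; -0.18 -0.009 0 12; -0.215 -0.011 0.015 14; -0.2307 -0.011 0.025 14; -0.2307 -0.011 0.025 14; -0.2307 -0.011 0.025 14"
  fingers: 0.8

```text
time: 28.75
tool_pos: [0.4215, 0.2724, 0.1505]
ee_rot: [-0.001, 0.993, -0.122, 0.001]
wrist_force: [-0.2, -0.4, 1.0]
finger_gap: 0.8
finger_force: 0.0
```

```bash
python3 -c "
from h import *
p=vision.camera('scene'); P=cloud(p)
for n,x,y in(('A',.4206,.272),('C',.444,-.072)):
    q=near(P,x,y,.065,.014,.07)
    if len(q)>4: print(n,len(q),*rect(q),q[:,2].max())
to(.4206,.272,.023,-14)"
```

```text
A 433 [0.4172 0.2731] [0.0469 0.0682] 166.9 0.06314851182666222
C 350 [ 0.4455 -0.073 ] [0.0492 0.0806] 179.1 0.06073189704967309
inc [-0.0011  0.0008  0.1274] spin -0.1 | now [0.4217 0.2724 0.1504] -14.1 j6 0.43 t 28.8 gap 0.801 F [-0.2 -0.5  0.7]
```

>>> servo_tool:
  increments: "-0.0005 0 0.02 0; -0.0005 0 0.045 0; -0.0005 0 0.07 0; -0.0005 0 0.095 0; -0.0005 0 0.115 0; -0.0005 0 0.127 0; -0.0005 0 0.127 0; -0.0005 0 0.127 0"

```text
time: 29.8
tool_pos: [0.4208, 0.2725, 0.0234]
ee_rot: [-0.001, 0.993, -0.122, 0.0]
wrist_force: [-0.6, 0.3, 0.6]
finger_gap: 0.8
finger_force: 0.0
```

>>> servo_tool:
  increments: "0 0 0 0; 0 0 0 0; 0 0 0 0; 0 0 0 0; 0 0 0 0; 0 0 0 0; 0 0 0 0; 0 0 0 0"
  fingers: 0.3

```text
time: 30.8
tool_pos: [0.4199, 0.2717, 0.0229]
ee_rot: [0.0, 0.993, -0.122, -0.0]
wrist_force: [-1.9, -2.3, 5.3]
finger_gap: 0.507
finger_force: 15.0
```

>>> servo_tool:
  increments: "0 0 -0.03 0; 0 0 -0.08 0; 0 0 -0.13 0; 0 0 -0.14 0; 0.02 0.005 -0.14 -3; 0.05 0.01 -0.14 -6; 0.08 0.015 -0.14 -9; 0.1 0.02 -0.14 -11"

```text
time: 31.8
tool_pos: [0.5127, 0.2278, 0.1606]
ee_rot: [0.001, 1.0, -0.026, -0.001]
wrist_force: [0.0, 0.3, -1.5]
finger_gap: 0.506
finger_force: 15.0
```

```bash
python3 -c "
from h import *
to(.554,.2605,.163,0)"
```

```text
inc [ 0.0395 -0.0348 -0.0025] spin -3.0 | now [0.5127 0.2278 0.1606] -3.0 j6 0.81 t 31.8 gap 0.506 F [ 0.   0.3 -1.5]
```

>>> servo_tool:
  increments: "0.015 -0.012 0 -1; 0.03 -0.026 0 -3; 0.0395 -0.0348 0 -3; 0.0395 -0.0348 0 -3; 0.0395 -0.0348 0 -3; 0.0395 -0.0348 0 -3; 0.0395 -0.0348 0.02 -3; 0.0395 -0.0348 0.03 -3"

```text
time: 32.8
tool_pos: [0.5528, 0.2605, 0.132]
ee_rot: [0.0, 1.0, -0.0, -0.001]
wrist_force: [-0.5, -0.6, -1.1]
finger_gap: 0.504
finger_force: 15.0
```

```bash
python3 -c "
from h import *
to(.554,.2605,.038,0)"
```

```text
inc [ 0.0013 -0.      0.094 ] spin -0.1 | now [0.5528 0.2605 0.132 ] -0.1 j6 0.87 t 32.8 gap 0.504 F [-0.5 -0.6 -1.1]
```

>>> servo_tool:
  increments: "0.001 0 0.01 0; 0.001 0 0.03 0; 0.001 0 0.05 0; 0.001 0 0.065 0; 0.001 0 0.078 0; 0.001 0 0.086 0; 0.001 0 0.091 0; 0.001 0 0.094 0"

```text
time: 33.8
tool_pos: [0.5548, 0.2612, 0.0388]
ee_rot: [-0.0, 1.0, -0.0, 0.0]
wrist_force: [0.0, 0.9, -0.8]
finger_gap: 0.509
finger_force: 15.0
```

>>> servo_tool:
  increments: "0 0 0.0005 0; 0 0 0.001 0; 0 0 0.0015 0; 0 0 0.002 0; 0 0 0.0025 0; 0 0 0.003 0; 0 0 0.003 0; 0 0 0.003 0"

```text
time: 34.8
tool_pos: [0.5546, 0.2611, 0.0357]
ee_rot: [0.0, 1.0, -0.0, 0.0]
wrist_force: [0.4, 1.0, -1.0]
finger_gap: 0.504
finger_force: 15.0
```

Not touching yet, so I'll lower it a little more.

>>> servo_tool:
  increments: "0 0 0.0005 0; 0 0 0.001 0; 0 0 0.0012 0; 0 0 0.0014 0; 0 0 0.0015 0; 0 0 0.0015 0; 0 0 0.0015 0; 0 0 0.0015 0"

```text
time: 35.8
tool_pos: [0.5546, 0.2611, 0.035]
ee_rot: [-0.0, 1.0, -0.0, 0.0]
wrist_force: [-2.2, 0.2, 5.7]
finger_gap: 0.507
finger_force: 15.0
```

>>> servo_tool:
  increments: "0 0 0 0; 0 0 0 0; 0 0 0 0; 0 0 0 0; 0 0 -0.02 0; 0 0 -0.06 0; 0 0 -0.11 0; 0 0 -0.14 0"
  fingers: 0.66

```text
time: 36.8
tool_pos: [0.5554, 0.2615, 0.1772]
ee_rot: [-0.001, 1.0, -0.0, 0.002]
wrist_force: [0.7, 0.3, 0.0]
finger_gap: 0.658
finger_force: 0.0
```

```bash
python3 -c "
from h import *
for c in('top','scene'):
  p=vision.camera(c); P=cloud(p);cv2.imwrite('pics/%s6.png'%c,p['frame'])
  for n,x,y in(('C',.444,-.072),):
    q=near(P,x,y,.065,.014,.07)
    if len(q)>4: print(c,n,len(q),*rect(q),q[:,2].max())
to(.4445,-.0727,.15,-1)"
```

```text
top C 477 [ 0.4438 -0.0732] [0.0428 0.0786] 179.4 0.0679661624080546
scene C 350 [ 0.4465 -0.0723] [0.0497 0.0801] 178.3 0.06178889167612873
inc [-0.1124  0.3352  0.0264] spin 1.0 | now [0.5567 0.2624 0.1789] 0.0 j6 0.87 t 36.9 gap 0.662 F [ 0.2  1.3 -0.3]
```

>>> servo_tool:
  increments: "-0.02 0.055 0 0; -0.04 0.11 0 0; -0.06 0.17 0 1; -0.08 0.23 0 1; -0.1 0.29 0.01 1; -0.108 0.325 0.02 1; -0.1101 0.3338 0.024 1; -0.1101 0.3338 0.024 1"
  fingers: 0.8

```text
time: 37.9
tool_pos: [0.4442, -0.0728, 0.1497]
ee_rot: [0.0, 1.0, -0.009, -0.0]
wrist_force: [0.2, 0.9, 0.2]
finger_gap: 0.797
finger_force: 0.0
```

```bash
python3 -c "
from h import *
p=vision.camera('scene'); P=cloud(p)
for n,x,y in(('C',.444,-.072),):
    q=near(P,x,y,.065,.014,.07)
    if len(q)>4: print(n,len(q),*rect(q),q[:,2].max())
to(.4445,-.0727,.023,-1)"
```

```text
C 350 [ 0.445  -0.0728] [0.049  0.0785] 178.2 0.06116620375477479
inc [-0.0002  0.0005  0.1271] spin -0.0 | now [ 0.4447 -0.0722  0.1501] -1.0 j6 1.35 t 37.95 gap 0.798 F [-0.   0.5  0.2]
```

>>> servo_tool:
  increments: "0 0 0.02 0; 0 0 0.045 0; 0 0 0.07 0; 0 0 0.095 0; 0 0 0.115 0; 0 0 0.127 0; 0 0 0.127 0; 0 0 0.127 0"

```text
time: 38.95
tool_pos: [0.4451, -0.0723, 0.0239]
ee_rot: [-0.0, 1.0, -0.009, 0.001]
wrist_force: [-0.3, -0.7, 0.0]
finger_gap: 0.801
finger_force: 0.0
```

>>> servo_tool:
  increments: "0 0 0 0; 0 0 0 0; 0 0 0 0; 0 0 0 0; 0 0 0 0; 0 0 0 0; 0 0 0 0; 0 0 0 0"
  fingers: 0.3

```text
time: 39.95
tool_pos: [0.4445, -0.0729, 0.0236]
ee_rot: [0.0, 1.0, -0.009, 0.0]
wrist_force: [-0.0, -2.1, 5.1]
finger_gap: 0.503
finger_force: 15.0
```

>>> servo_tool:
  increments: "0 0 -0.03 0; 0 0 -0.08 0; 0 0 -0.13 0; 0 0 -0.14 0; 0.02 -0.04 -0.14 0; 0.05 -0.09 -0.14 -1; 0.08 -0.14 -0.14 -1; 0.1 -0.18 -0.14 -1"

```text
time: 40.95
tool_pos: [0.5474, 0.1074, 0.1609]
ee_rot: [0.0, 1.0, -0.0, -0.002]
wrist_force: [0.3, -0.0, -0.9]
finger_gap: 0.507
finger_force: 15.0
```

```bash
python3 -c "
from h import *
to(.554,.1635,.163,0)"
```

```text
inc [ 0.0066 -0.0561 -0.0021] spin -0.0 | now [0.5474 0.1074 0.1609] -0.0 j6 1.09 t 40.95 gap 0.507 F [ 0.3 -0.  -0.9]
```

>>> servo_tool:
  increments: "0.003 -0.02 0 0; 0.007 -0.04 0 0; 0.009 -0.0561 0 0; 0.009 -0.0561 0 0; 0.009 -0.0561 0 0; 0.009 -0.0561 0 0; 0.009 -0.0561 0.02 0; 0.009 -0.0561 0.03 0"

```text
time: 41.95
tool_pos: [0.5559, 0.1608, 0.1324]
ee_rot: [0.0, 1.0, -0.001, -0.001]
wrist_force: [0.1, -0.5, -0.7]
finger_gap: 0.507
finger_force: 15.0
```

```bash
python3 -c "
from h import *
to(.554,.1635,.038,0)"
```

```text
inc [-0.0018 -0.0028  0.0944] spin -0.1 | now [0.5559 0.1608 0.1324] -0.1 j6 1.01 t 41.95 gap 0.507 F [ 0.1 -0.5 -0.7]
```

>>> servo_tool:
  increments: "-0.0018 -0.0025 0.01 0; -0.0018 -0.0025 0.03 0; -0.0018 -0.0025 0.05 0; -0.0018 -0.0025 0.065 0; -0.0018 -0.0025 0.078 0; -0.0018 -0.0025 0.086 0; -0.0018 -0.0025 0.091 0; -0.0018 -0.0025 0.094 0"

```text
time: 42.95
tool_pos: [0.555, 0.1642, 0.0393]
ee_rot: [-0.0, 1.0, -0.0, 0.0]
wrist_force: [0.5, -0.8, -1.3]
finger_gap: 0.5
finger_force: 15.0
```

>>> servo_tool:
  increments: "0 0 0.0005 0; 0 0 0.001 0; 0 0 0.0015 0; 0 0 0.002 0; 0 0 0.0025 0; 0 0 0.003 0; 0 0 0.0035 0; 0 0 0.0035 0"

```text
time: 43.95
tool_pos: [0.5548, 0.1641, 0.0357]
ee_rot: [0.0, 1.0, -0.0, -0.0]
wrist_force: [-0.3, 0.2, -1.7]
finger_gap: 0.507
finger_force: 15.0
```

>>> servo_tool:
  increments: "0 0 0.0005 0; 0 0 0.001 0; 0 0 0.0012 0; 0 0 0.0014 0; 0 0 0.0015 0; 0 0 0.0015 0; 0 0 0.0015 0; 0 0 0.0015 0"

```text
time: 44.95
tool_pos: [0.5548, 0.1641, 0.0356]
ee_rot: [0.0, 1.0, -0.0, 0.0]
wrist_force: [-3.2, 0.7, 7.4]
finger_gap: 0.507
finger_force: 15.0
```

>>> servo_tool:
  increments: "0 0 0 0; 0 0 0 0; 0 0 0 0; 0 0 0 0; 0 0 -0.02 0; 0 0 -0.06 0; 0 0 -0.11 0; 0 0 -0.14 0"
  fingers: 0.66

```text
time: 45.95
tool_pos: [0.5556, 0.1645, 0.177]
ee_rot: [-0.001, 1.0, -0.0, 0.002]
wrist_force: [0.8, 0.7, 0.4]
finger_gap: 0.661
finger_force: 0.0
```

>>> servo_tool:
  increments: "-0.03 0.02 0 0; -0.07 0.04 0 0; -0.11 0.06 0 0; -0.13 0.08 0 0; -0.13 0.1 0 0; -0.13 0.12 0 0; -0.13 0.12 0 0; -0.13 0.12 0 0"

```text
time: 46.95
tool_pos: [0.4248, 0.0444, 0.1743]
ee_rot: [-0.0, 1.0, -0.0, 0.0]
wrist_force: [-1.0, -0.1, 0.2]
finger_gap: 0.66
finger_force: 0.0
```

```bash
python3 - <<'E'
from h import *
p=vision.camera("wrist"); cv2.imwrite("pics/w7.png",p["frame"]); P=cloud(p)
q=near(P,.573,-.002,.04,.075,.09); print("knob w",len(q),*rect(q),np.median(q,0).round(4))
p=vision.camera("top"); P=cloud(p)
q=near(P,.573,-.002,.04,.075,.09); print("knob t",len(q),*rect(q)) if len(q)>4 else 0
a=p["frame"][130:330,80:480]; cv2.imwrite("pics/t7.png",cv2.resize(a,(800,400),interpolation=cv2.INTER_CUBIC))
to(.573,-.002,.15,-20)
E
```

```text
knob w 1343 [ 0.5655 -0.0029] [0.0147 0.035 ] 160.2 [ 0.5643 -0.0019  0.0843]
knob t 107 [ 0.5729 -0.0026] [0.0138 0.052 ] 160.9
inc [0.1481 0.0466 0.0242] spin 20.0 | now [0.4249 0.0446 0.1742] -0.0 j6 1.08 t 47.05 gap 0.662 F [ 0.7 -0.2 -0.5]
```

View pics/w7.png

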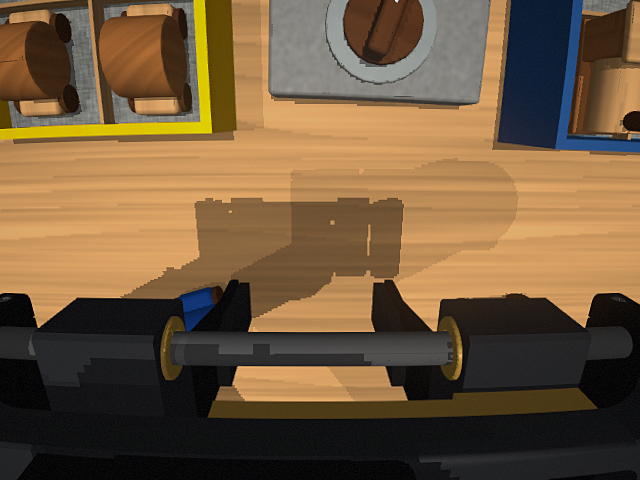

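View pics/t7.png

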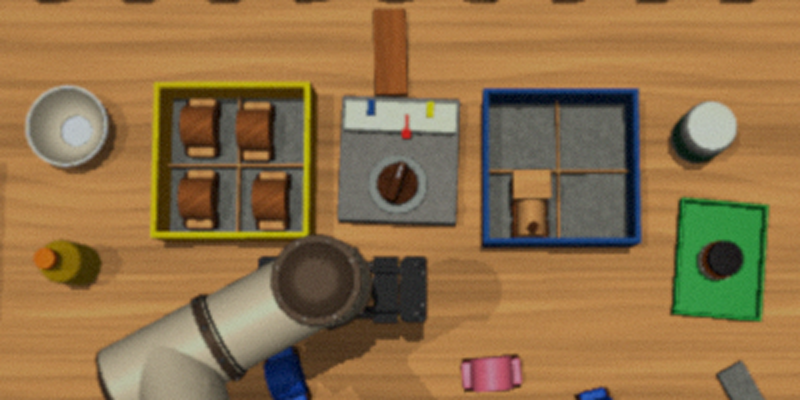

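The yellow crate holds four cars upright, at (198,128), (253,132), (198,200) and (270,198), and the jar stands in the tray at (722,260). The pointer at (406,125) is between the blue mark (371,107) and the yellow mark (430,110). Next is the knob.

>>> servo_tool:
  increments: "0.03 0.01 0 4; 0.06 0.02 0 9; 0.09 0.03 0 14; 0.12 0.04 0 18; 0.14 0.046 0 20; 0.148 0.0468 0 20; 0.148 0.0468 0 20; 0.148 0.0468 0 20"
  fingers: 0.5

```text
time: 48.05
tool_pos: [0.5719, -0.0023, 0.1743]
ee_rot: [-0.0, 0.985, -0.173, -0.0]
wrist_force: [-0.2, -0.9, 0.4]
finger_gap: 0.495
finger_force: 0.0
```

```bash
cat >> h.py <<'E'
def marks(cam):
    p=vision.camera(cam); P=cloud(p); h=cv2.cvtColor(p["frame"],cv2.COLOR_BGR2HSV).astype(int)
    H,S,V=h[...,0],h[...,1],h[...,2]
    reg=(P[...,0]>.63)&(P[...,0]<.70)&(abs(P[...,1])<.075)&(P[...,2]>.03)&(P[...,2]<.06)
    for n,m in(("red",((H<6)|(H>174))&(S>150)),("blue",(H>100)&(H<130)&(S>120)),("yellow",(H>20)&(H<35)&(S>120))):
        q=P[reg&m&(V>60)]
        if len(q): print(cam,n,len(q),q.mean(0).round(4),q.min(0).round(4),q.max(0).round(4), "tip",q[q[:,0]>q[:,0].max()-.012].mean(0).round(4))
    return p
E
python3 - <<'E'
from h import *
p=marks("wrist"); cv2.imwrite("pics/w8.png",p["frame"])
marks("top"); marks("scene")
to(.5729,-.0024,.057,-20)
E
```

```text
wrist red 392 [ 0.6484 -0.0177  0.0472] [ 0.6373 -0.0236  0.0395] [ 0.669  -0.0108  0.0505] tip [ 0.663  -0.0182  0.0467]
wrist blue 391 [0.6789 0.0302 0.0447] [0.6679 0.0249 0.0429] [0.6897 0.0354 0.0467] tip [0.6837 0.0301 0.0447]
wrist yellow 438 [ 0.6762 -0.0494  0.0447] [ 0.6652 -0.0549  0.0408] [ 0.6871 -0.044   0.0469] tip [ 0.681  -0.0497  0.0447]
top yellow 30 [ 0.6755 -0.0458  0.0422] [ 0.6645 -0.0498  0.0342] [ 0.6868 -0.0414  0.0479] tip [ 0.6803 -0.046   0.0429]
scene red 11 [ 0.6433 -0.0133  0.0449] [ 0.6382 -0.0176  0.0421] [ 0.6475 -0.0076  0.0483] tip [ 0.6433 -0.0133  0.0449]
scene blue 2 [0.6813 0.0331 0.0403] [0.6792 0.0327 0.0387] [0.6833 0.0334 0.042 ] tip [0.6813 0.0331 0.0403]
scene yellow 17 [ 0.6736 -0.0311  0.0412] [ 0.6452 -0.0526  0.035 ] [0.6849 0.0748 0.0449] tip [ 0.6793 -0.0456  0.0416]
inc [ 0.0007 -0.0003  0.1176] spin 0.0 | now [ 0.5721 -0.0025  0.1746] -20.0 j6 0.94 t 48.2 gap 0.5 F [-0.8 -1.  -0.7]
```

View pics/w8.png

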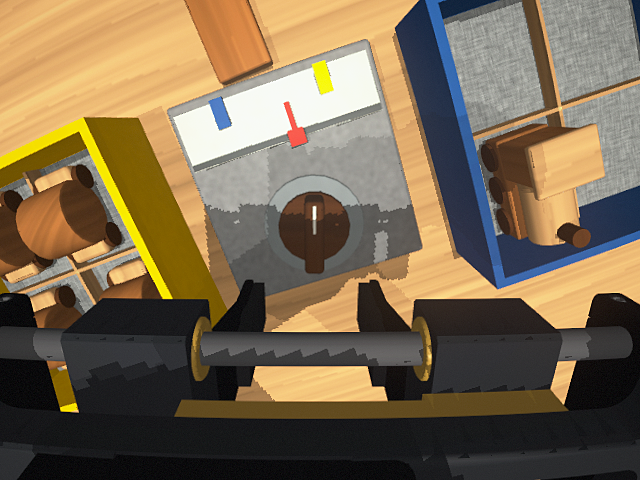

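The wrist view shows the knob bar at (314,230) lined up with the tool. The pointer tip at (288,103) is about 31 mm short of the yellow mark at (322,77), which is roughly 88° clockwise.

>>> servo_tool:
  increments: "0.0005 0 0.02 0; 0.0005 0 0.045 0; 0.0005 0 0.07 0; 0.0005 0 0.09 0; 0.0005 0 0.105 0; 0.0005 0 0.115 0; 0.0005 0 0.1176 0; 0.0005 0 0.1176 0"

```text
time: 49.2
tool_pos: [0.5735, -0.0028, 0.057]
ee_rot: [-0.0, 0.985, -0.174, 0.0]
wrist_force: [-0.0, 0.2, 0.4]
finger_gap: 0.5
finger_force: 0.0
```

>>> servo_tool:
  increments: "0 0 0 0; 0 0 0 0; 0 0 0 0; 0 0 0 0; 0 0 0 0; 0 0 0 0; 0 0 0 0; 0 0 0 0"
  fingers: 0
  newtons: 20

```text
time: 50.2
tool_pos: [0.5724, -0.0047, 0.0569]
ee_rot: [0.001, 0.985, -0.174, -0.001]
wrist_force: [-0.8, -6.1, 1.7]
finger_gap: 0.16
finger_force: 20.0
```

>>> servo_tool:
  increments: "0 0 0 6; 0 0 0 12; 0 0 0 18; 0 0 0 24; 0 0 0 30; 0 0 0 36; 0 0 0 42; 0 0 0 45"

```text
time: 51.2
tool_pos: [0.573, -0.004, 0.0569]
ee_rot: [0.001, 0.843, -0.538, 0.0]
wrist_force: [0.5, -4.8, 1.4]
finger_gap: 0.157
finger_force: 20.0
```

```bash
python3 - <<'E'
from h import *
marks("wrist"); marks("scene")
to(.5729,-.0024,.057,-108)
E
```

```text
wrist red 1160 [ 0.648  -0.034   0.0471] [ 0.6362 -0.0399  0.0397] [ 0.6688 -0.0272  0.0497] tip [ 0.6626 -0.0344  0.0463]
wrist blue 762 [0.6786 0.0298 0.0446] [0.6674 0.0241 0.0423] [0.69   0.0357 0.0466] tip [0.6838 0.0297 0.0446]
wrist yellow 1120 [ 0.6758 -0.0498  0.0446] [ 0.6645 -0.0551  0.0399] [ 0.6892 -0.0443  0.0465] tip [ 0.6821 -0.0501  0.0446]
scene red 10 [ 0.6424 -0.0291  0.0447] [ 0.6381 -0.0355  0.0423] [ 0.6486 -0.0245  0.0463] tip [ 0.6424 -0.0291  0.0447]
scene blue 3 [0.6802 0.034  0.0416] [0.6758 0.033  0.0406] [0.683  0.036  0.0428] tip [0.6802 0.034  0.0416]
scene yellow 18 [ 0.6704 -0.0185  0.0404] [ 0.633  -0.0498  0.0332] [0.686  0.0738 0.0454] tip [ 0.6803 -0.0446  0.0422]
inc [-0.0015 -0.0006 -0.0001] spin 43.0 | now [ 0.573  -0.004   0.0569] -65.0 j6 0.16 t 51.3 gap 0.156 F [ 0.9 -5.5  1.1]
```

>>> servo_tool:
  increments: "0 0 0 6; 0 0 0 12; 0 0 0 18; 0 0 0 24; 0 0 0 30; 0 0 0 36; 0 0 0 41; 0 0 0 42.5"

```text
time: 52.3
tool_pos: [0.5738, -0.004, 0.0569]
ee_rot: [0.0, -0.591, 0.807, -0.001]
wrist_force: [2.2, -5.9, -0.9]
finger_gap: 0.157
finger_force: 20.0
```

```bash
python3 - <<'E'
from h import *
p=marks("wrist"); cv2.imwrite("pics/w9.png",p["frame"])
to(.5729,-.0024,.057,-108)
E
```

```text
wrist red 976 [ 0.6462 -0.0485  0.0469] [ 0.6354 -0.0544  0.0397] [ 0.668  -0.0412  0.0492] tip [ 0.6615 -0.049   0.0465]
wrist yellow 700 [ 0.6766 -0.0498  0.0446] [ 0.6643 -0.0548  0.041 ] [ 0.69   -0.0442  0.0467] tip [ 0.6825 -0.05    0.0446]
inc [-0.0012  0.0014 -0.0001] spin 0.5 | now [ 0.5738 -0.004   0.0569] -107.5 j6 -0.58 t 52.35 gap 0.16 F [ 2.4 -5.7 -0.8]
```

View pics/w9.png

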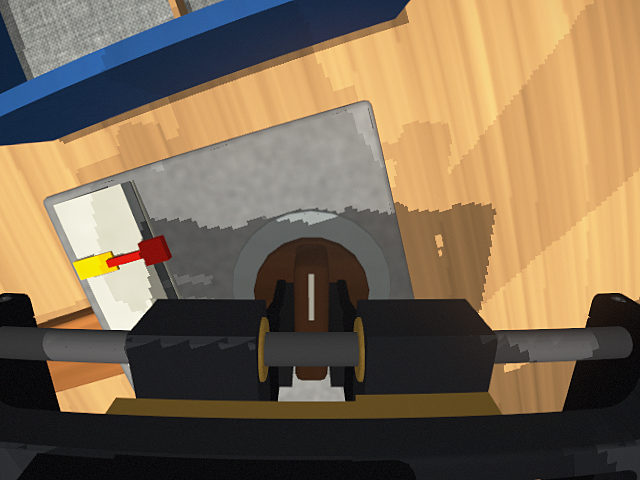

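The pointer tip (115,262) meets the yellow mark (95,265), with about 0.3 mm left over. I'll release and retreat.

>>> servo_tool:
  increments: "0 0 0 0; 0 0 0 0; 0 0 0 0; 0 0 0 0; 0 0 -0.02 0; 0 0 -0.05 0; 0 0 -0.09 0; 0 0 -0.12 0"
  fingers: 0.5

```text
time: 53.35
tool_pos: [0.5735, -0.0027, 0.1785]
ee_rot: [0.001, -0.591, 0.806, -0.0]
wrist_force: [1.1, -0.6, -0.1]
finger_gap: 0.498
finger_force: 0.0
```

>>> servo_tool:
  increments: "0 0 0 -9; 0 0 0 -18; 0 0 0 -27; 0 0 0 -36; 0 0 0 -45; 0 0 0 -54; 0 0 0 -54; 0 0 0 -54"

```text
time: 54.35
tool_pos: [0.5731, -0.0028, 0.1766]
ee_rot: [-0.0, 0.892, -0.451, -0.0]
wrist_force: [-0.2, -0.6, -0.2]
finger_gap: 0.503
finger_force: 0.0
```

```bash
python3 - <<'E'
from h import *
p=marks("wrist"); cv2.imwrite("pics/w10.png",p["frame"])
p=vision.camera("top"); cv2.imwrite("pics/t10.png",cv2.resize(p["frame"][130:330,80:480],(800,400),interpolation=cv2.INTER_CUBIC))
E
```

```text
wrist red 407 [ 0.6476 -0.0483  0.0471] [ 0.636  -0.0542  0.0405] [ 0.6677 -0.0415  0.05  ] tip [ 0.6616 -0.0489  0.0465]
wrist blue 339 [0.6787 0.0302 0.0445] [0.6676 0.0248 0.0404] [0.6902 0.0361 0.0462] tip [0.6839 0.03   0.0445]
wrist yellow 393 [ 0.6768 -0.0496  0.0446] [ 0.6652 -0.0549  0.0408] [ 0.6873 -0.044   0.0483] tip [ 0.6811 -0.0498  0.0446]
```

View pics/w10.png

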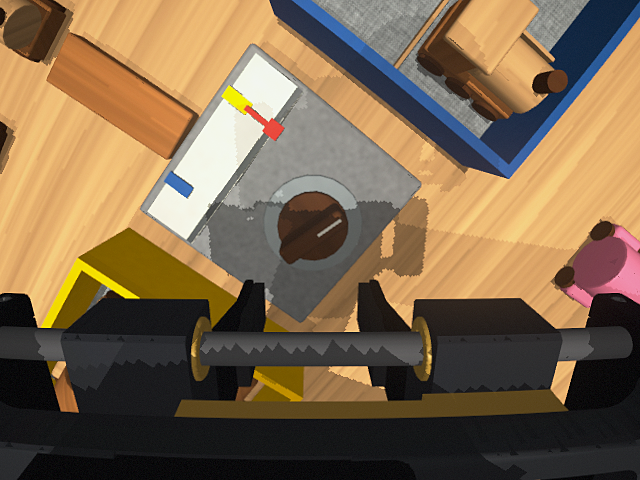

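View pics/t10.png

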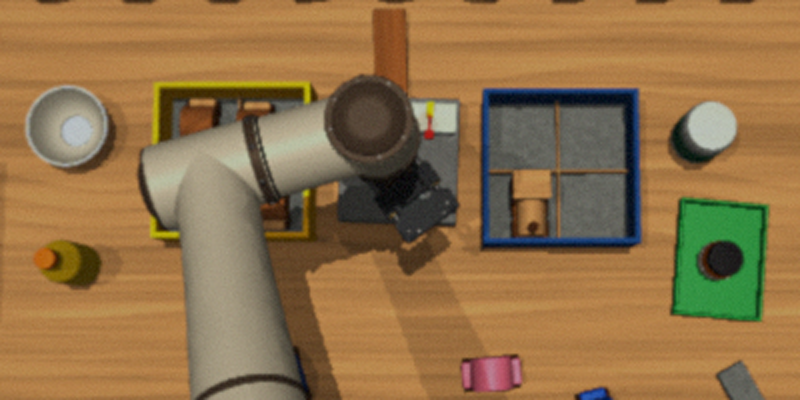

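The pointer (250,110 in the wrist view; 430,125 in the top view) stands at the yellow mark. The jar, the engine and the visible cars are in place, so I'm handing in.

```bash
python3 -c "
from h import *
print(ctrl.close_job())"
```

```text
the job is handed in; nothing more can be done
None
```

The job is handed in at about 54 s on the robot's clock: the wax jar stands upright in the green tray, all four wooden cars are on their wheels in the yellow crate, and the pointer is within about 0.5 mm of the yellow mark; no verdict came back.

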